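# Lock the board with both turn clamps, then start its test with the green key

## Task

The circuit board in the black fixture is seated but not locked. With the fingertips, gently swing each of the two silver turn clamps fully round over the board's edge, and only then press the green key on the push-button box all the way down to start the test, let it spring back and withdraw. Do not touch the board, do not press the red or blue key, pick nothing up, and leave everything else where it is.

Things in the scene. Friction and masses are not known exactly. Their poses are not given: they have to be found in the camera images.
- assembly_fixture: black board fixture, 300 x 430 mm (x, y), its deck 72 to 84 mm above the bench, fixed; origin under its middle on the bench, x away from the robot, y to the robot's left at yaw 0, turned up to 5 degrees either way. Board in the middle, the two silver clamps at its far edge. A shelf's label strip hangs behind it, from x = 0.65 m on and 267 mm above the bench
- board_0: green circuit board, 226 x 222 mm, loose, lying on the fixture's ledge with its top face 78 mm above the bench; in its front half stands a black shield bracket up to about 70 mm above the board with thin wire loops up to 88 mm above it; origin under the board's middle
- right_clamp_pivot (a point): on the upright hinge axis of the right clamp, level with its bar's top; fixed. Silver bar 17 mm wide, its underside 85 and top 89 mm above the bench, reaching 34 mm to its tip and 9 mm past the hinge; round knob 15 mm wide, 97 mm high, on the hinge. The black block right below is 84 mm high: to push the bar's side a fingertip ends 85 to 88 mm above the bench
- right_clamp_tip (a point): middle of the right clamp's tip end, on its top face, 34 mm from the hinge axis; moves with the clamp
- assembly_fixture_turn_button_0 (a joint): turn value (rad) of the right clamp: 0 = closed, at its stop, pointing along the fixture's -x over the board; 1.54 = fully open, along the fixture's -y. Starts at 0.9 to 1.5. Closes clockwise seen from above, so push the side that faces away from the robot when open (it faces the fixture's -y when closed). Light friction, 0.03 N m; stays where left
- left_clamp_pivot (a point): on the upright hinge axis of the left clamp, level with its bar's top; fixed. Silver bar 17 mm wide, its underside 85 and top 89 mm above the bench, reaching 34 mm to its tip and 9 mm past the hinge; round knob 15 mm wide, 97 mm high, on the hinge. The black block right below is 84 mm high: to push the bar's side a fingertip ends 85 to 88 mm above the bench
- left_clamp_tip (a point): middle of the left clamp's tip end, on its top face, 34 mm from the hinge axis; moves with the clamp
- assembly_fixture_turn_button_1 (a joint): turn value (rad) of the left clamp: 0 = closed, at its stop, pointing along the fixture's -x over the board; 1.54 = fully open, along the fixture's -y. Starts at 0.9 to 1.5. Closes clockwise seen from above, so push the side that faces away from the robot when open (it faces the fixture's -y when closed). Light friction, 0.03 N m; stays where left
- button_box: light grey push-button box, 176 x 72 mm, its lid 56 mm above the bench, standing fixed left of the fixture; origin under its middle, its x along the length. Three keys in a row along the lid, 50 mm apart (at x = -50, 0 and +50 mm), each in a steel ring 31 mm across whose top is 61 mm above the bench; a stub antenna, 85 mm high, at the far end (x = +98 mm)
- green_key_top (a point): top centre of the green key, a flat round cap 24 mm across, its top 72 mm above the bench at rest; it moves with the key. Which of the three holes in the lid the key sits in changes from start to start
- red_key_top (a point): top centre of the red key, a mushroom head 33 mm across, its top 75 mm above the bench at rest; it moves with the key. Which of the three holes in the lid the key sits in changes from start to start
- blue_key_top (a point): top centre of the blue key, a flat round cap 24 mm across, its top 72 mm above the bench at rest; it moves with the key. Which of the three holes in the lid the key sits in changes from start to start
- green_key (a joint): travel of the green key (m): 0 = up, 0.005 = fully down; a spring pushes it up, 1.5 N to start and 4 N fully down
- red_key (a joint): travel of the red key (m), same spring
- blue_key (a joint): travel of the blue key (m), same spring
- driver_green: green-handled screwdriver, 207 mm long, lying on the bench in front of the box; loose bystander, origin at the middle of its underside
- flush_cutter: red-handled flush cutter, 146 mm long, flat on the bench at the back; loose bystander, origin at the middle of its underside
- tweezers: steel tweezers, 122 mm long and 9 mm high, lying on the fixture's right-hand margin; loose bystander, origin at the middle of its underside
- screw_dish: round steel dish of screws, 73 mm across, 23 mm high, on the bench at the back left; loose bystander, origin at the middle of its underside
- marker_black: black and white marker pen, 137 mm long, on the bench behind the fixture; loose bystander, origin at the middle of its underside
- esd_brush: black brush, 151 mm long and 10 mm high, lying on the fixture's left-hand margin; loose bystander, origin at the middle of its underside
- green_key_bezel: mount of the green key: blank aluminium plate and steel ring with the green cap; origin on the lid (56 mm above the bench), on the key's axis

How it is judged (in metres and radians):
On the way, in this order (a step that is already met when the one before it is completed fails the run):
1. both clamps are swung closed over the board (value of joint each of assembly_fixture_turn_button_0, assembly_fixture_turn_button_1 below 0.15 rad), for 0.2 s.
2. the green key is pressed down (value of joint green_key above 0.004 m), for 0.05 s.
At the end, for the whole second after the job is handed in: both clamps are closed to within 0.15 rad of their stops, all three keys are up (under 1 mm of travel), and the board lies at rest within 6 mm of where it was (all of step 1 and value of joint each of green_key, red_key, blue_key below 0.001 m and distance of board_0 from where it was at the start of the episode below 0.006 m and linear speed of board_0 below 0.01 m/s); the robot touches nothing.
It fails at once if the green key is pressed (over 2 mm) while a clamp is still open (over 0.15 rad) (value of joint green_key above 0.002 m and not (value of joint each of assembly_fixture_turn_button_0, assembly_fixture_turn_button_1 below 0.15 rad)).
It fails at once if the red or blue key is pressed (over 1.5 mm) (value of joint any of red_key, blue_key above 0.0015 m).
It fails at once if the robot touches the board (over 1 N), or the board is shifted or lifted by more than 6 mm (contact force between the arm and board_0 above 1 N or distance of board_0 from where it was at the start of the episode above 0.006 m).
It fails at once if the fixture with its clamps, or the green key, is pushed harder than 30 N (contact force between the arm and assembly_fixture above 30 N or contact force between the arm and green_key_bezel above 30 N).
It fails at once if a bystander (screwdriver, cutter, tweezers, dish, marker, brush) is moved by more than 15 mm (distance of any of driver_green, flush_cutter, tweezers, screw_dish, marker_black, esd_brush from where it was at the start of the episode above 0.015 m).
It also fails if it takes over 72 s, if anything falls off the work surface, if the arm or the gripper's body presses on something with over 40 N, if the wrist force passes 120 N, or if a joint passes its speed limit or range.

## Robot

A 6-joint arm with a two-finger parallel gripper is mounted at the origin on a cart in front of the work surface, level with it; the furniture and walls round the work are solid. World frame = base frame: x ahead of the robot, y to its left, z up, the work surface at z = 0. Lengths are in m, angles in degrees, forces in N, time in s.
With the tool pointing down it reaches from about 0.25 to 0.725 m from the base axis. Payload 9.7 kg.
Tool frame: the origin (TCP) lies between the finger pads; the fingertips stand 25 mm ahead of it and the grasp point (between the pads) lies 6 mm ahead of it; z points along the fingers, y is the line along which they close (so a half turn about z gives the same grasp; the last joint's range is limited). The gripper opens to 85 mm and grips with 20 to 120 N. Pads are 22 mm wide; open, the fingers measure 114 mm over their backs; the gripper's body (76 mm by 85 mm) begins 54 mm behind the grasp point. The pads swing forward as they close: fully open they stand 13 mm farther back than shut.
Start: joints at [-67.036, 4.979, 10.078, 95.1, 0, 90], TCP at [0.215, -0.506, 0.223] pointing down, gripper open.
Joint ranges: [-179.16, 179.16], [-48.56, 103.87], [-65.8, 70.77], [-126.05, 130.52], [-82.76, 87.17], [-180, 180]. Speed limits (degrees/s): [127.2, 127.2, 147.25, 180, 180, 180].

## Interface

Orientations are given as [roll, pitch, yaw] about the fixed x, y, z axes, in that order (R = Rz(yaw) Ry(pitch) Rx(roll)).
In Python, from workcell import bot, optics, monitor, workorder gives the robot as it stands (bot), with the cameras (optics), the readings (monitor) and the job (workorder).
- The arm moves only by the shell command python3 drive.py 'ROWS' [FORCE]. ROWS is one flat JSON list of numbers that holds 1 to 5 rows one after another, with no inner brackets; each row has 5 numbers: dx, dy, dz in m, then a turn about the tool's z in degrees, then the finger opening in m; each row is the pose to reach, as a shift and turn from the pose commanded when the command began, along the tool's axes at that moment; what a row does not reach only later rows make up. A row lasts 1/12 s, in which the tool goes at most 0.0417 m and 7.16 degrees, less where a joint would pass 70% of its speed; a pose out of reach is approached as far as the arm can. The fingers move at their own pace and stop on an object; FORCE is the grip in N (left out, the last holds). Time passes only in rows, so rows that do not move let the fingers close. It prints the time, the measured TCP pose, the force, the opening and the grip force at its end. Input that does not fit is refused with a message, and nothing moves.
- monitor.get_obs(): the state, without advancing time (a new reading comes with each control period).
- optics.camera(name): name is "side" or "top"; returns the picture (384x512x3 uint8, blue, green, red); there is no depth.
- optics.camera_info(name): a dict with "mtx" (3x3 intrinsics, pixels), "extrinsics" (4x4, takes a point from camera to world coordinates). Camera axes: x right, y down, z forward; pixel columns grow to the right and rows downward; lengths in m; the calibration is good to about 2 mm. A picture is of the moment at which its call begins. camera_info takes no time and is no camera call.
- workorder.job_done(): hands the job in; it is judged then, once.
The state is a dict: "time": time; "q": joint angles; "qd": joint speeds; "joint_efforts": joint torques, N m; "ee_pos": TCP position; "tcp_rot": TCP orientation; "wrist_force": force on the tool from outside, world axes, zero at the start; "torque": the same for the moment, N m; "opening": finger opening in m; "grasp_force": force on a finger pad.
Only numpy, scipy, OpenCV 4.12 (cv2) and the standard library are available. Lean on these libraries where they do the work, as an engineer would, in place of code of your own. Each camera call takes 0.05 s, during which the arm holds its last target. There are 200 camera calls.

## Working session

There is one attempt and no reset: what is moved stays moved. The work goes in short steps, Python scripts to look and compute and a shell command to move; the robot and the scene stay as the last step left them, time stands still between calls to the robot, and variables do not carry over. Pictures are saved under pics/ and viewed, at most 10 in all, crops included, and the job is handed in when it is done.

```bash
ls; mkdir -p pics; python3 - <<'E'
from workcell import bot, optics, monitor, workorder
import cv2,numpy as np
for n in("top","side"):
    im=optics.camera(n); cv2.imwrite(f"pics/{n}0.png",im); i=optics.camera_info(n); print(n,np.round(i["mtx"],1).tolist(),np.round(i["extrinsics"],3).tolist())
o=monitor.get_obs();print(o["ee_pos"],o["tcp_rot"],o["time"],o["opening"])
E
```

```text
drive.py
pics
workcell.py
top [[453.2, 0.0, 251.6], [0.0, 453.2, 191.2], [0.0, 0.0, 1.0]] [[0.0, -0.996, 0.091, 0.374], [-1.0, -0.001, -0.012, 0.086], [0.012, -0.091, -0.996, 1.56], [0.0, 0.0, 0.0, 1.0]]
side [[350.7, 0.0, 250.0], [0.0, 350.7, 195.2], [0.0, 0.0, 1.0]] [[-0.99, -0.104, 0.095, 0.408], [-0.139, 0.633, -0.762, 0.855], [0.02, -0.767, -0.641, 0.742], [0.0, 0.0, 0.0, 1.0]]
[ 0.21450463 -0.50622674  0.22286794] [-1.79933082e+02  4.32041362e-04  2.29652036e+01] 0.1 0.08550842215023755
```

View pics/top0.png

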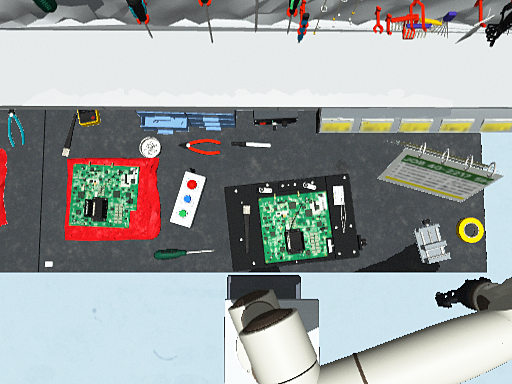

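View pics/side0.png

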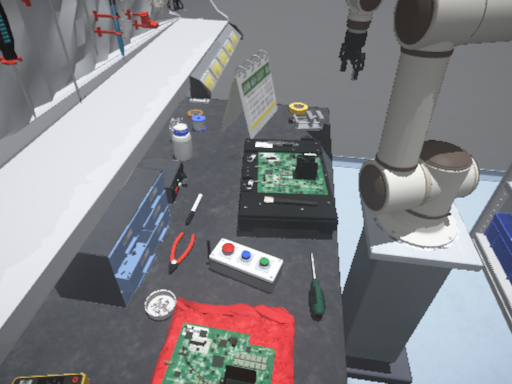

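The top view shows the fixture at about (293,222), with its clamps at the far edge near (265,187) and (310,185). The box is at about (187,199): red (191,185), blue (186,199), green nearest the robot (183,213). I'll enlarge both areas.

```bash
python3 - <<'E'
import cv2
t=cv2.imread("pics/top0.png");s=cv2.imread("pics/side0.png")
a=cv2.resize(t[170:230,245:345],None,fx=8,fy=8,interpolation=cv2.INTER_CUBIC)[:480]
cv2.imwrite("pics/c1.png",a)
b=cv2.resize(t[165:235,160:215],None,fx=7,fy=7,interpolation=cv2.INTER_CUBIC)
c=cv2.resize(s[235:290,200:290],None,fx=4.4,fy=4.4,interpolation=cv2.INTER_CUBIC)
d=cv2.resize(s[135:215,230:345],None,fx=3.4,fy=3.4,interpolation=cv2.INTER_CUBIC)
import numpy as np
o=np.zeros((520,785,3),np.uint8);o[:490,:385]=b;o[:242,388:388+396]=c[:242,:396];o[246:246+272,388:388+391]=d[:,:391]
cv2.imwrite("pics/c2.png",o)
E
```

```text
(no output)
```

View pics/c1.png

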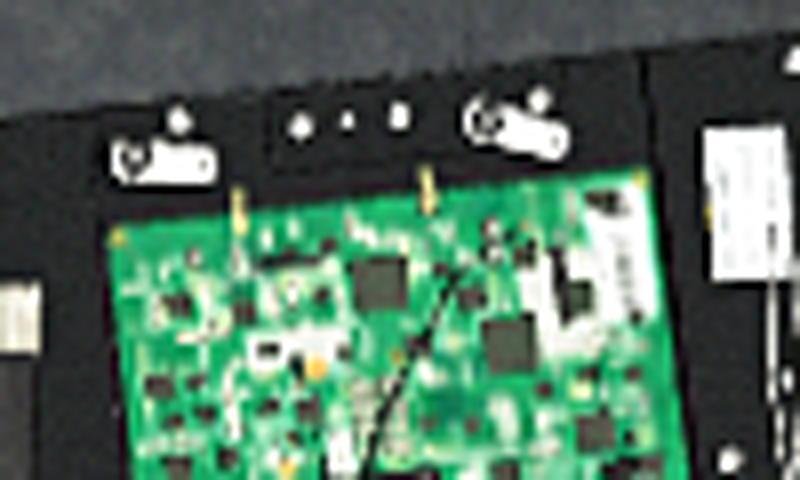

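View pics/c2.png

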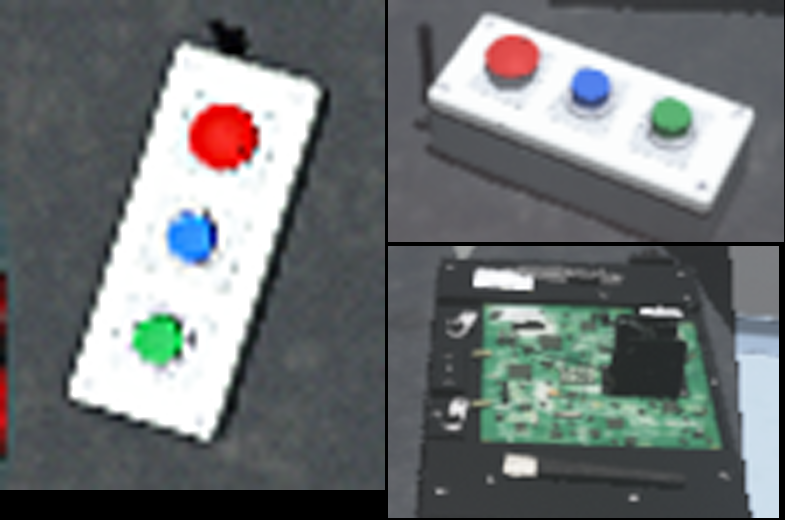

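c1 shows the left clamp's knob at crop (132,158) with its tip at (216,165), and the right knob at (487,118) with its tip at (567,143). The keys in c2 are red, blue, green from far to near, with green at crop (158,340). A small white spot sits just beyond each bar, at (178,120) and (540,97).

```bash
cat >h.py <<'E'
import numpy as np
from workcell import bot, optics, monitor, workorder
def ray(n,px,z):
    i=optics.camera_info(n);M=np.array(i["mtx"]);T=np.array(i["extrinsics"])
    d=T[:3,:3]@np.linalg.solve(M,[px[0],px[1],1]);o=T[:3,3];return o+d*(z-o[2])/d[2]
def proj(n,p):
    i=optics.camera_info(n);M=np.array(i["mtx"]);T=np.linalg.inv(np.array(i["extrinsics"]))
    q=M@(T[:3,:3]@p+T[:3,3]);return q[:2]/q[2]
def tool(target):  # shift to target TCP in tool axes
    from scipy.spatial.transform import Rotation as R
    o=monitor.get_obs();return R.from_euler("xyz",o["tcp_rot"],degrees=True).as_matrix().T@(np.array(target)-o["ee_pos"])
E
python3 - <<'E'
from h import *
c=lambda x,y:((x+.5)/8-.5+245,(y+.5)/8-.5+170)
k=lambda x,y:((x+.5)/7-.5+160,(y+.5)/7-.5+165)
P={n:ray("top",c(*p),z) for n,p,z in[("Lpiv",(132,158),.097),("Ltip",(216,166),.089),("Rpiv",(487,118),.097),("Rtip",(567,143),.089),("Lpost",(178,120),.085),("Rpost",(540,97),.085),("bdL",(112,228),.078),("bdR",(647,172),.078)]}
P["green"]=ray("top",k(158,340),.072);P["blue"]=ray("top",k(191,236),.072);P["red"]=ray("top",k(223,137),.075)
for n,p in P.items(): print(n,p.round(4),proj("side",p).round(1))
f=lambda a,b:np.linalg.norm((P[a]-P[b])[:2])
d=P["bdR"]-P["bdL"];print("yaw",np.degrees(np.arctan2(d[0],-d[1])),f("bdL","bdR"))
print(f("Lpiv","Ltip"),f("Rpiv","Rtip"),f("green","blue"),f("blue","red"))
import cv2
s=cv2.imread("pics/side0.png")
cv2.imwrite("pics/c3.png",cv2.resize(s[140:200,235:295],None,fx=9,fy=9,interpolation=cv2.INTER_CUBIC))
E
```

```text
Lpiv [0.514  0.0367 0.097 ] [248.8 183.7]
Ltip [0.5116 0.0022 0.089 ] [251.2 179.1]
Rpiv [ 0.5306 -0.1077  0.097 ] [250.1 156.7]
Rtip [ 0.5212 -0.1414  0.089 ] [254.1 153.5]
Lpost [0.5308 0.0174 0.085 ] [244.2 182.5]
Rpost [ 0.5405 -0.1311  0.085 ] [248.  155.6]
bdL [0.487  0.0443 0.078 ] [257.3 191.2]
bdR [ 0.5104 -0.1759  0.078 ] [258.4 151. ]
green [0.4376 0.2947 0.072 ] [264.6 258.9]
blue [0.4864 0.2799 0.072 ] [245.7 252. ]
red [0.5329 0.2652 0.075 ] [228.5 244.6]
yaw 6.055484475882326 0.22143561851925173
0.03461930936380326 0.03496091583995561 0.051025827851867725 0.04875232599538588
```

View pics/c3.png

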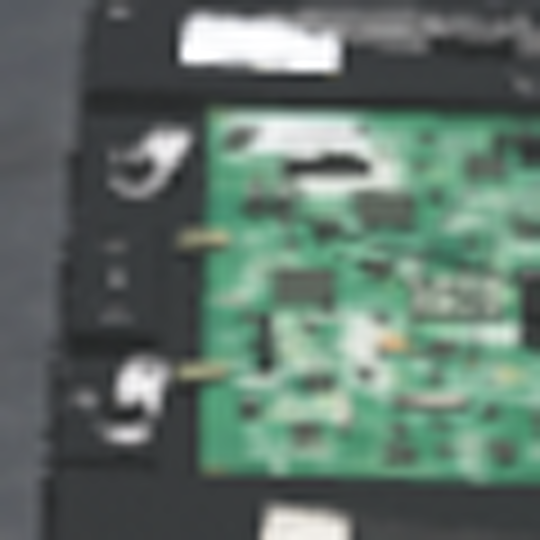

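Everything fits: both bars measure 34–35 mm, the key spacing is about 50 mm, and the spots beyond the bars are flush screws. Fixture yaw is about +5.5°. The plan is shut fingers turned so the narrow 22 mm side lies along the fixture's y. I'll go in first, passing clear of the standing sign.

```bash
python3 drive.py '[0.04,-0.04,0,-7,0,0.07,-0.07,0,-14,0,0.1,-0.1,0,-21,0,0.13,-0.13,0,-28,0,0.16,-0.16,0,-35,0]' 20
python3 -c "
from h import *
print(monitor.get_obs()['tcp_rot'],tool([.33,-.2,.223]).round(4))"
```

```text
time: 0.52
ee_pos: [0.2928, -0.3115, 0.2231]
tcp_rot: [-180.0, -0.0, 58.3]
wrist_force: [0.6, -0.7, -0.0]
opening: 0.0255
grasp_force: 0.0
[-1.79975452e+02 -1.17729060e-02  5.82643861e+01] [ 1.144e-01 -2.700e-02  1.000e-04]
```

```bash
python3 drive.py '[0.04,0,0,-7,0,0.08,0,0,-14,0,0.13,0,0,-21,0,0.15,0.02,0,-28,0,0.175,0.04,0,-37,0]'
python3 -c "
from h import *
print(monitor.get_obs()['tcp_rot'],tool([.563,-.131,.14]).round(4))"
```

```text
time: 0.93
ee_pos: [0.4206, -0.1839, 0.224]
tcp_rot: [179.9, 0.0, 93.6]
wrist_force: [0.1, -0.8, 0.3]
opening: 0.0001
grasp_force: 0.0
[1.79929922e+02 2.81115768e-02 9.35730575e+01] [0.044  0.1453 0.0841]
```

```bash
python3 drive.py '[0.012,0.035,0,-1,0,0.024,0.07,0,-1.5,0,0.036,0.105,0,-1.5,0,0.044,0.142,0.02,-1.5,0,0.044,0.142,0.05,-1.5,0]'
python3 drive.py '[0,0,0,0,0,0,0,0,0,0]'
python3 -c "
from h import *
o=monitor.get_obs();print(o['ee_pos'],o['tcp_rot'],tool([.563,-.131,.1115]).round(4))
import cv2
a=optics.camera('top')[150:215,245:345];b=optics.camera('side')[125:205,225:315]
cv2.imwrite('pics/a1.png',np.hstack([cv2.resize(a,(400,260),interpolation=2),cv2.resize(b,(292,260),interpolation=2)]))"
```

```text
time: 1.35
ee_pos: [0.5646, -0.1327, 0.1729]
tcp_rot: [179.8, 0.0, 94.8]
wrist_force: [1.4, -0.7, -2.0]
opening: 0.0005
grasp_force: 0.0
time: 1.52
ee_pos: [0.5576, -0.1341, 0.1718]
tcp_rot: [-179.7, -0.1, 94.7]
wrist_force: [0.4, -0.6, -0.2]
opening: 0.0003
grasp_force: 0.0
[ 0.5575515  -0.13408705  0.1718117 ] [-1.79734733e+02 -7.91993012e-02  9.46553343e+01] [0.0026 0.006  0.0603]
```

View pics/a1.png

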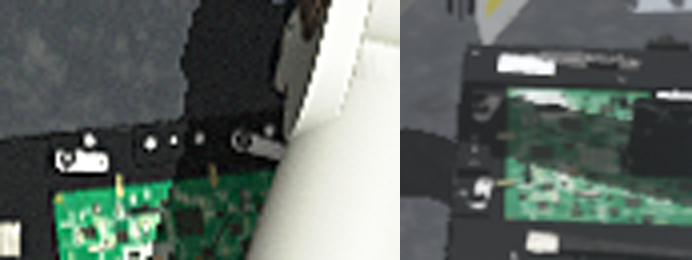

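The top view shows the right clamp half hidden by the forearm, tip still free, and the fingers not yet over it. I'll descend behind the bar.

```bash
python3 drive.py '[0.002,0.007,0.02,0,0,0.002,0.007,0.04,0,0,0.002,0.007,0.05,0,0,0.002,0.007,0.058,0,0,0.002,0.007,0.058,0,0]'
python3 -c "
from h import *
o=monitor.get_obs();print(o['ee_pos'],tool([.564,-.131,.1115]).round(4),proj('side',o['ee_pos']-[0,0,.025]))
import cv2
b=optics.camera('side')[115:205,215:305]
cv2.imwrite('pics/a2.png',cv2.resize(b,(540,540),interpolation=2))"
```

```text
time: 2.03
ee_pos: [0.565, -0.1323, 0.1155]
tcp_rot: [-180.0, -0.0, 94.6]
wrist_force: [-0.3, -0.2, -0.5]
opening: 0.0
grasp_force: 0.0
[ 0.56504162 -0.13227049  0.11554363] [ 0.0013 -0.0009  0.004 ] [240.92233285 153.32381929]
```

View pics/a2.png

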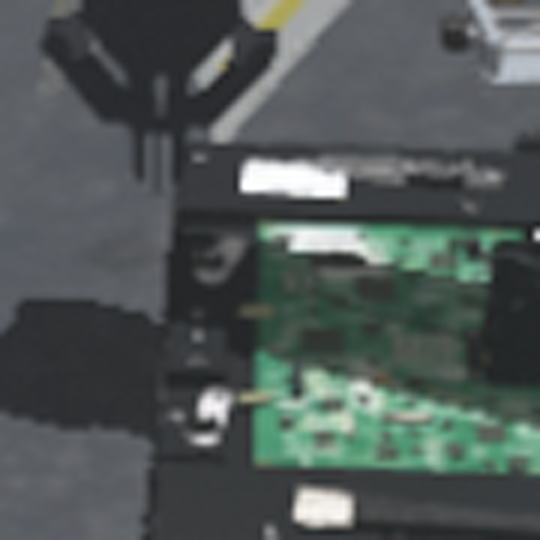

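```bash
python3 -c "
from h import *
p=monitor.get_obs()['ee_pos'];print(p)
for dz in(0,.01,.025):
  for dy in(0,.011): print(dz,dy,proj('side',p+[0,dy,-dz]).round(1), ((proj('side',p+[0,dy,-dz])-[215,115])*6).round())"
```

```text
[ 0.56540304 -0.13228405  0.11638489]
0 0 [240.8 146.8] [155. 191.]
0 0.011 [240.3 148.5] [152. 201.]
0.01 0 [240.8 149.3] [155. 206.]
0.01 0.011 [240.3 151.1] [152. 217.]
0.025 0 [240.8 153.1] [155. 229.]
0.025 0.011 [240.3 154.9] [152. 239.]
```

```bash
python3 -c "
import cv2,numpy as np
a=cv2.imread('pics/a2.png')
a=np.clip((a.astype(float)/255)**.45*255,0,255).astype('uint8')[60:300,60:360]
cv2.imwrite('pics/a3.png',cv2.resize(a,(750,600),interpolation=2))"
```

```text
(no output)
```

View pics/a3.png

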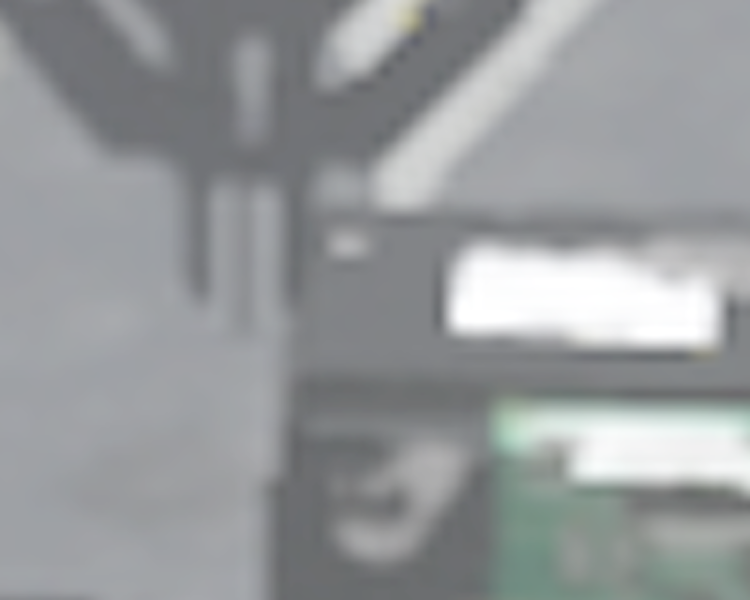

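```bash
python3 -c "
from h import *
import cv2
b=optics.camera('side');cv2.imwrite('pics/s2.png',b);s=cv2.imread('pics/side0.png')
d=cv2.cvtColor(b,6).astype(int)-cv2.cvtColor(s,6)
print('cols',list(range(232,252)))
for v in range(138,162): print(v,d[v,232:252], b[v,236:247].mean(1).astype(int))"
```

```text
cols [232, 233, 234, 235, 236, 237, 238, 239, 240, 241, 242, 243, 244, 245, 246, 247, 248, 249, 250, 251]
138 [  0   1   0   0  -5 -28 -40  -7 -12 -21  -2 -19 -51 -32  -6   0  -1   0
   2   1] [84 62 52 86 82 74 93 76 44 52 72]
139 [  0   0   0   0  -6 -28 -39  -6  -9 -19  -4 -22 -51 -29  -4  -1  -3  -2
  -1  -3] [85 63 52 85 82 74 91 74 44 50 58]
140 [  1   0   0   0  -5 -27 -40  -4 -10 -20  -8 -28 -49 -26  -4  -2  -2   0
  -2  -2] [85 63 51 86 82 74 87 68 43 50 59]
141 [  0   1   0   0  -7 -26 -41  -7 -12 -23  -8 -26 -35 -13  -4   0   1   0
  -2  -1] [84 64 51 85 82 73 87 68 45 51 57]
142 [  0   0   1   0  -7 -30 -42  -9 -14 -23 -11 -30 -35  -7  -2  -2  -2  -2
  -1  -1] [86 63 51 85 82 74 88 68 44 52 59]
143 [  0   1   0   0  -5 -28 -45 -11 -15 -24 -10 -28 -33  -6  -2  -1  -1  -1
  -1  -2] [90 67 51 85 82 74 87 69 44 53 59]
144 [  0   0   1   1   0 -16 -32  -7 -15 -22  -6 -21 -25  -1  -2  -1  -1  -1
  -2  -2] [95 78 62 88 82 74 89 72 47 55 60]
145 [  0   0   0   0   0  -4  -8   4 -11 -20  -1  -4  -9  -3  -1  -2  -1  -2
  -1   0] [94 90 86 97 82 74 94 82 57 55 60]
146 [  1   0   0  
[... 1182 characters left out ...]
  1    1   -8  -19  -19
  -22  -32  -30  -38  -62 -105] [90 90 90 90 92 96 91 66 39 40 40]
157 [  0   0   0   0   0  -1   0   0  -1  -1  -1  -8 -17 -21 -20 -46 -43 -51
 -57 -62] [90 89 88 90 90 92 72 42 39 39 38]
158 [  0   0   0   1   1   1   0   0   1   0   0  -7 -19 -21 -22 -30 -25 -15
 -20 -19] [86 86 86 89 91 91 72 43 38 38 38]
159 [  1   0   0   1   1   0   1   1   0   0   0 -10 -19 -21 -22 -36 -24  -2
  -3 -39] [88 89 90 92 95 97 76 43 39 39 39]
160 [  1   0   0   0   1   0   0   1   0   0  -1 -11 -19 -21 -21 -46 -35 -17
 -25 -59] [92 93 94 97 97 97 75 43 39 39 39]
161 [  1   0   1   1   0   1   1   1   0   0  -2 -13 -20 -21 -20 -13 -22 -29
 -43 -32] [92 94 96 97 96 95 74 42 38 38 39]
```

```bash
python3 -c "
from h import *
p=np.array([.2145,-.5062,.2229])
for dz in(0,.012,.025): print(dz,proj('side',p-[0,0,dz]).round(1),proj('top',p-[0,0,dz]).round(1))
for z in (.0914,.1164): print(ray('side',(240.8,147.3),z).round(4))
import cv2
s=cv2.imread('pics/side0.png')[40:90,325:385];t=cv2.imread('pics/top0.png')[270:330,425:485]
cv2.imwrite('pics/g.png',np.hstack([cv2.resize(s,(480,400),interpolation=2),cv2.resize(t,(320,320),interpolation=2) if 0 else cv2.copyMakeBorder(cv2.resize(t,(300,300),interpolation=2),0,100,0,0,0)]))"
```

```text
0 [346.3  80.2] [448.4 287.5]
0.012 [345.7  83.3] [446.6 287. ]
0.025 [345.   86.5] [444.7 286.5]
[ 0.5713 -0.1683  0.0914]
[ 0.565  -0.129   0.1164]
```

View pics/g.png

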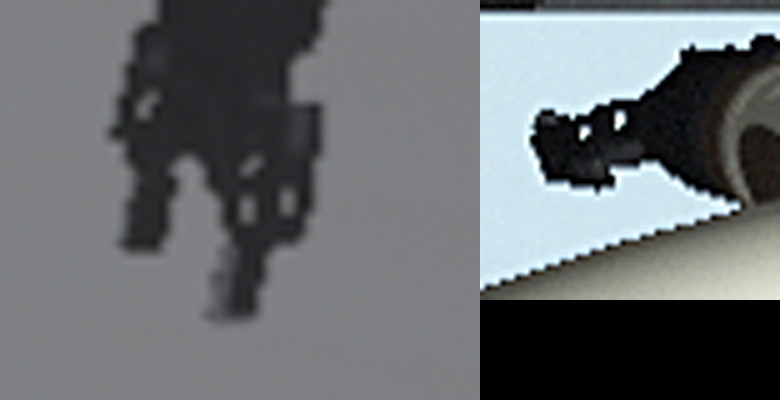

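The shut fingertips appear about 6 px above where the reported pose puts them in the side view, and the top view doesn't line up with the start pose either. Before touching anything I'll settle where the tips really are: lift, then compare reported pose and image at a spot both cameras see clearly.

```bash
python3 drive.py '[0,0,-0.04,0,0,0,-0.02,-0.08,0,0,-0.02,-0.05,-0.1,0,0,-0.03,-0.09,-0.1,0,0,-0.05,-0.13,-0.1,0,0]'
python3 drive.py '[-0.035,-0.035,0,0,0,-0.07,-0.07,0,0,0,-0.105,-0.105,0,0,0,-0.14,-0.13,0,0,0,-0.18,-0.14,0,0,0]'
python3 drive.py '[-0.03,0,0.01,0,0,-0.06,0,0.02,0,0,-0.07,0,0.03,0,0,-0.07,0,0.03,0,0,-0.07,0,0.03,0,0]'
python3 - <<'E'
from h import *
import cv2
p=monitor.get_obs()['ee_pos'];print(p)
o=[]
for n,b0 in(('top','top0'),('side','side0')):
    b=optics.camera(n);cv2.imwrite(f'pics/{n}3.png',b);s=cv2.imread(f'pics/{b0}.png')
    q=[proj(n,p-[0,0,d]) for d in(0,.025)];print(n,np.round(q,1))
    c=np.round(q[1]).astype(int)-30;print(c)
    o.append(cv2.resize(b[c[1]:c[1]+60,c[0]:c[0]+60],(390,390),interpolation=2))
o=np.hstack(o);cv2.imwrite('pics/v.png',np.clip((o/255.)**.6*255,0,255).astype('uint8'))
E
```

```text
time: 2.55
ee_pos: [0.4432, -0.1902, 0.2188]
tcp_rot: [179.7, 0.1, 94.7]
wrist_force: [0.6, -0.8, 0.3]
opening: -0.0
grasp_force: 0.0
time: 2.97
ee_pos: [0.3238, -0.3603, 0.2182]
tcp_rot: [179.9, 0.2, 94.6]
wrist_force: [0.7, 0.8, 0.2]
opening: 0.0
grasp_force: 0.0
time: 3.38
ee_pos: [0.3314, -0.4286, 0.1857]
tcp_rot: [-180.0, -0.1, 94.6]
wrist_force: [-1.6, 0.0, -0.8]
opening: -0.0001
grasp_force: 0.0
[ 0.3313664  -0.42862219  0.18567145]
top [[415.9 246.8]
 [412.9 246.6]]
[383 217]
side [[314.4  95.4]
 [313.5 101.6]]
[284  72]
```

View pics/v.png

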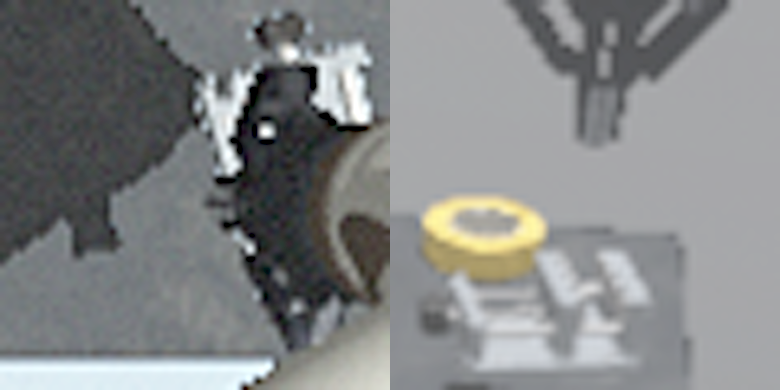

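The side view shows the shut tips ending at pixel (316,94), the top view their pads at about (416,248). I'll triangulate that, and also triangulate scene points to check the two cameras against each other.

```bash
python3 - <<'E'
from h import *
from scipy.optimize import least_squares
def tri(t,s):
    r=least_squares(lambda p:np.r_[proj('top',p)-t,proj('side',p)-s],[.4,0,.1]);return r.x.round(4),r.fun.round(2)
c=lambda x,y:((x+.5)/8-.5+245,(y+.5)/8-.5+170)
k=lambda x,y:((x+.5)/7-.5+160,(y+.5)/7-.5+165)
print('tip',tri((417.8,247.8),(316,92.7)))
print('green',tri(k(158,340),(264.3,261.2)),'blue',tri(k(191,236),(245.9,254.6)))
sc=lambda x,y:((x+.5)/9-.5+235,(y+.5)/9-.5+140)
print('Lknob',tri(c(132,158),sc(130,398)),'bdL',tri(c(112,228),sc(203,470)),'bdR',tri(c(647,172),sc(210,108)))
print('clipR',tri(c(428,190),sc(203,238)),'clipL',tri(c(240,210),sc(200,370)))
E
python3 drive.py '[0,0,0,0,0]'
python3 - <<'E'
from h import *
print(monitor.get_obs()['ee_pos'],monitor.get_obs()['q'])
E
```

```text
tip (array([ 0.328 , -0.4303,  0.1962]), array([-0.01,  0.25, -0.31, -0.04]))
green (array([0.4378, 0.2957, 0.0647]), array([ 0.  ,  0.02, -0.02, -0.  ])) blue (array([0.4863, 0.281 , 0.0635]), array([ 0.01,  0.25, -0.19, -0.03]))
Lknob (array([0.5137, 0.0367, 0.097 ]), array([ 0.01,  0.1 , -0.09, -0.01])) bdL (array([0.4873, 0.0443, 0.0757]), array([-0.  , -0.04,  0.03,  0.  ])) bdR (array([ 0.5113, -0.1763,  0.0753]), array([-0.01, -0.22,  0.24,  0.03]))
clipR (array([ 0.5032, -0.0856,  0.0779]), array([-0.01, -0.13,  0.13,  0.02])) clipL (array([ 0.4948, -0.0083,  0.0769]), array([-0.  , -0.08,  0.07,  0.01]))
time: 3.57
ee_pos: [0.3321, -0.4282, 0.1869]
tcp_rot: [179.9, 0.1, 94.7]
wrist_force: [-0.5, -0.4, -0.5]
opening: 0.0002
grasp_force: 0.0
[ 0.33209279 -0.42819347  0.18689756] [-5.22073961e+01  3.13599381e+00  4.06712118e+00  9.08322457e+01
  6.24816978e-03  3.30968403e+01]
```

The cameras agree with each other on the scene (knob 97 mm, board about 76 mm). The tips, though, triangulate about 35 mm higher than the data implies. The deciding check is a gentle touch on an empty patch of bench at (0.33, -0.35).

```bash
python3 drive.py '[0.035,0,0.01,0,0,0.07,0,0.03,0,0,0.078,0,0.07,0,0,0.078,0,0.11,0,0,0.078,0,0.14,0,0]'
python3 drive.py '[0,0,0,0,0,0,0,0.003,0,0,0,0,0.006,0,0,0,0,0.009,0,0,0,0,0.009,0,0]'
python3 - <<'E'
from h import *
import cv2
p=monitor.get_obs()['ee_pos']
b=cv2.cvtColor(optics.camera('side'),6)
q=proj('side',p);print(p,q,proj('side',p-[0,0,.025]))
u=int(q[0]);v=int(q[1])
for r in range(v-12,v+12):print(r,b[r,u-9:u+10])
E
```

```text
time: 3.98
ee_pos: [0.3254, -0.3495, 0.0441]
tcp_rot: [180.0, 0.0, 94.8]
wrist_force: [-0.5, -0.3, -1.1]
opening: -0.0002
grasp_force: 0.0
time: 4.4
ee_pos: [0.326, -0.352, 0.0379]
tcp_rot: [179.9, 0.1, 94.6]
wrist_force: [-0.1, 0.3, -0.4]
opening: 0.0003
grasp_force: 0.0
[ 0.32600784 -0.35200131  0.03787243] [310.59249483 139.84751724] [309.76390678 145.36785837]
127 [185 186 144  78  44  44  44  44  44  44  45  79  75  43  43  44  44  44
  42]
128 [157 155 147 112  57  44  44  44  44  43  43  95  91  43  44  45  44  43
  42]
129 [98 97 97 97 81 65 65 55 44 43 44 48 47 42 44 44 43 45 46]
130 [94 94 94 94 94 95 94 73 45 44 47 44 44 46 44 49 60 67 66]
131 [91 91 91 91 92 93 92 74 49 47 63 61 62 61 46 65 88 96 93]
132 [91 91 93 92 91 92 92 73 48 52 85 80 84 81 52 77 96 94 93]
133 [92 94 96 94 92 90 91 70 43 60 87 78 83 80 53 79 94 93 93]
134 [95 95 94 93 92 88 87 67 44 67 85 73 84 75 52 79 92 92 93]
135 [96 95 94 91 85 76 69 56 44 73 85 78 83 69 60 82 90 92 92]
136 [92 89 92 83 63 51 48 45 47 79 82 76 84 64 66 86 92 91 93]
137 [78 67 74 64 43 45 45 44 46 74 73 66 69 55 69 87 91 90 90]
138 [58 42 42 42 42 42 41 41 42 46 46 47 45 53 78 90 89 89 89]
139 [47 42 41 42 41 42 41 41 41 41 41 42 42 62 84 90 91 91 91]
140 [52 48 44 41 42 41 42 41 41 40 41 41 41 57 74 80 79 79 82]
141 [60 60 53 48 44 42 41 41 41 41 41 41 41 41 42 42 41 42 51]
142 [60 59 60 60 53 45 41 42 40 41 42 41 40 41 49 50 44 42 41]
143 [60 59 59 59 59 53 48 45 41 40 41 41 41 42 55 57 47 41 41]
144 [60 60 59 59 59 60 59 53 48 45 41 41 41 41 41 41 41 41 40]
145 [60 60 60 59 59 60 59 59 59 53 44 41 41 41 41 41 40 41 40]
146 [60 60 60 59 60 60 59 59 59 59 54 44 40 41 41 41 41 41 40]
147 [60 60 60 59 60 60 59 60 59 60 60 53 47 44 42 40 40 41 42]
148 [61 61 60 60 61 60 61 60 60 60 61 60 60 54 45 41 42 41 42]
149 [60 60 60 60 60 59 60 60 60 60 60 61 61 61 56 50 56 51 42]
150 [61 61 61 61 61 60 61 60 60 60 60 61 60 61 64 62 69 61 43]
```

No contact yet. Continuing down in small steps.

```bash
python3 drive.py '[0,0,0.003,0,0,0,0,0.006,0,0,0,0,0.009,0,0,0,0,0.009,0,0]'; python3 drive.py '[0,0,0.002,0,0,0,0,0.004,0,0,0,0,0.006,0,0,0,0,0.006,0,0]'
```

```text
time: 4.78
ee_pos: [0.3251, -0.351, 0.0268]
tcp_rot: [-180.0, -0.0, 94.6]
wrist_force: [-0.2, 0.2, 0.3]
opening: -0.0001
grasp_force: 0.0
time: 5.12
ee_pos: [0.3252, -0.3511, 0.021]
tcp_rot: [-180.0, -0.0, 94.6]
wrist_force: [-0.8, 0.2, -0.9]
opening: 0.0
grasp_force: 0.0
```

```bash
python3 drive.py '[0,0,0.003,0,0,0,0,0.006,0,0,0,0,0.009,0,0,0,0,0.009,0,0]'; python3 drive.py '[0,0,0.002,0,0,0,0,0.004,0,0,0,0,0.006,0,0,0,0,0.006,0,0]'
```

```text
time: 5.45
ee_pos: [0.3251, -0.351, 0.0117]
tcp_rot: [-180.0, -0.0, 94.6]
wrist_force: [-0.2, -0.0, -0.7]
opening: 0.0002
grasp_force: 0.0
time: 5.78
ee_pos: [0.3252, -0.3511, 0.006]
tcp_rot: [-180.0, -0.0, 94.6]
wrist_force: [-0.5, 0.2, -0.0]
opening: 0.0001
grasp_force: 0.0
```

```bash
python3 drive.py '[0,0,0.0015,0,0,0,0,0.003,0,0,0,0,0.0045,0,0,0,0,0.0045,0,0]'; python3 drive.py '[0,0,0.001,0,0,0,0,0.002,0,0,0,0,0.003,0,0,0,0,0.003,0,0]'
```

```text
time: 6.12
ee_pos: [0.3252, -0.3511, 0.0016]
tcp_rot: [-180.0, -0.0, 94.6]
wrist_force: [0.2, 0.5, 0.1]
opening: -0.0001
grasp_force: 0.0
time: 6.45
ee_pos: [0.3253, -0.3512, -0.0012]
tcp_rot: [-180.0, -0.0, 94.6]
wrist_force: [-0.5, -0.5, -0.3]
opening: -0.0001
grasp_force: 0.0
```

```bash
for i in 1; do python3 drive.py '[0,0,0.001,0,0,0,0,0.002,0,0,0,0,0.002,0,0]'; done; python3 drive.py '[0,0,0.001,0,0,0,0,0.002,0,0,0,0,0.002,0,0]'
```

```text
time: 6.7
ee_pos: [0.3253, -0.3512, -0.0032]
tcp_rot: [-180.0, -0.0, 94.6]
wrist_force: [-0.0, 1.1, 0.5]
opening: 0.0004
grasp_force: 0.0
time: 6.95
ee_pos: [0.3253, -0.3512, -0.0052]
tcp_rot: [-180.0, -0.0, 94.6]
wrist_force: [0.5, 0.1, -0.3]
opening: 0.0
grasp_force: 0.0
```

```bash
python3 drive.py '[0,0,0.001,0,0,0,0,0.002,0,0,0,0,0.002,0,0]'
```

```text
time: 7.2
ee_pos: [0.3253, -0.3512, -0.0072]
tcp_rot: [-180.0, -0.0, 94.6]
wrist_force: [-0.0, 0.3, -0.1]
opening: -0.0002
grasp_force: 0.0
```

```bash
python3 drive.py '[0,0,0.001,0,0,0,0,0.002,0,0,0,0,0.002,0,0]'
```

```text
time: 7.45
ee_pos: [0.3254, -0.3514, -0.0078]
tcp_rot: [180.0, 0.0, 94.6]
wrist_force: [-2.8, 4.6, 12.5]
opening: 0.0001
grasp_force: 6.5
```

```bash
python3 drive.py '[0,0,0.001,0,0,0,0,0.002,0,0,0,0,0.002,0,0]'
```

```text
time: 7.7
ee_pos: [0.3255, -0.3514, -0.0079]
tcp_rot: [179.9, 0.1, 94.6]
wrist_force: [-8.6, 11.2, 31.9]
opening: 0.0003
grasp_force: 16.2
```

```bash
python3 drive.py '[0,0,0.001,0,0,0,0,0.001,0,0]'
```

```text
time: 7.87
ee_pos: [0.3255, -0.3514, -0.008]
tcp_rot: [179.9, 0.1, 94.6]
wrist_force: [-12.2, 14.1, 43.0]
opening: -0.0001
grasp_force: 21.1
```

Contact came at TCP z = -0.0078, so the tips really sit 7.8 mm above the reported TCP height, not 25 mm below it. That matches the cameras, and x and y agree. To put a tip at 86.5 mm I need reported z = 0.0787. Going back up and round to the right clamp.

```bash
python3 drive.py '[0,0,-0.04,0,0,0,0,-0.08,0,0,0,0,-0.12,0,0,0,0,-0.16,0,0,0,0,-0.2,0,0]'
python3 drive.py '[0.04,0,0,0,0,0.08,0.01,0,0,0,0.11,0.03,0,0,0,0.14,0.06,0,0,0,0.16,0.09,0,0,0]'
python3 -c "
from h import *
o=monitor.get_obs();print(o['tcp_rot'],tool([.564,-.131,.1787]).round(4))"
```

```text
time: 8.28
ee_pos: [0.3251, -0.351, 0.19]
tcp_rot: [180.0, 0.0, 94.6]
wrist_force: [0.9, -0.5, 0.0]
opening: 0.0003
grasp_force: 0.0
time: 8.7
ee_pos: [0.4025, -0.1824, 0.1889]
tcp_rot: [179.9, 0.0, 94.6]
wrist_force: [0.2, -2.1, 0.1]
opening: 0.0
grasp_force: 0.0
[1.79906907e+02 3.75372374e-02 9.45971062e+01] [0.0383 0.1651 0.0104]
```

```bash
python3 drive.py '[0.01,0.035,0,0,0,0.02,0.07,0,0,0,0.03,0.11,0,0,0,0.036,0.155,0,0,0,0.036,0.155,0.02,0,0]'
python3 drive.py '[0,0,0.04,0,0,0,0,0.06,0,0,0,0,0.06,0,0]'
python3 -c "
from h import *
o=monitor.get_obs();print(o['tcp_rot'],tool([.564,-.131,.0787]).round(4))"
```

```text
time: 9.12
ee_pos: [0.5606, -0.1347, 0.169]
tcp_rot: [179.7, 0.1, 94.8]
wrist_force: [0.0, 0.1, 0.2]
opening: -0.0001
grasp_force: 0.0
time: 9.37
ee_pos: [0.5515, -0.1353, 0.1024]
tcp_rot: [-179.6, -0.1, 94.7]
wrist_force: [-0.5, 0.7, -0.1]
opening: -0.0002
grasp_force: 0.0
[-1.79550844e+02 -1.49738378e-01  9.46545964e+01] [0.0032 0.013  0.0236]
```

```bash
python3 drive.py '[0.003,0.012,0,0,0,0.003,0.012,0.008,0,0,0.003,0.012,0.016,0,0,0.003,0.012,0.022,0,0,0.003,0.012,0.022,0,0]'
python3 -c "
from h import *
import cv2
o=monitor.get_obs();print(o['tcp_rot'],tool([.564,-.131,.0787]).round(4))
p=o['ee_pos']+[0,0,.008];print(proj('side',p),proj('side',p+[0,.011,0]))
b=cv2.cvtColor(optics.camera('side'),6)
for r in range(142,164):print(r,b[r,230:262])"
```

```text
time: 9.78
ee_pos: [0.5645, -0.1323, 0.0848]
tcp_rot: [-179.9, -0.0, 94.6]
wrist_force: [-0.6, 0.2, -0.6]
opening: 0.0003
grasp_force: 0.0
[-1.79907034e+02 -2.48189254e-02  9.46137476e+01] [ 0.0013 -0.0004  0.0061]
[241.07776634 152.78374347] [240.55697343 154.55870657]
142 [ 85  65  47  42  44  44  43  43  43  43  42  53  52  44  43  44  44  44
  44  44  44  44  52  59  60 125 213 235 226 219 221 210]
143 [ 95  85  67  58  64  63  53  45  44  43  43  42  43  43  44  45  44  44
  45  45  45  51  57  59  60 173 240 248 248 250 251 252]
144 [ 96  96  91  85  90  88  72  51  42  43  44  44  43  43  43  43  48  51
  52  50  52  57  60  60  60 199 249 251 251 251 251 251]
145 [ 98 100 101 100  95  93  85  61  43  58  63  55  61  56  43  46  55  60
  59  59  60  60  60  60  60 233 254 253 253 251 250 250]
146 [100 102 104 101  97  94  93  72  43  81  87  69  88  78  43  47  55  59
  60  60  60  60  60  60  60 217 249 248 243 234 224 219]
147 [ 99 100  98  97  94  91  91  71  42  81  87  69  89  78  43  47  56  60
  59  60  60  60  60  59  60  82  97  98  91 103 116 116]
148 [97 96 94 93 92
[... 1120 characters left out ...]
  72  43  39  40  40  55
  55  68  76  67  88 104  97  67  40  43  57  70  79  82]
158 [85 83 84 85 84 85 86 86 86 89 91 91 72 42 39 39 39 46 45 48 49 42 72 92
 75 46 40 42 55 64 68 71]
159 [89 88 87 86 84 85 87 88 89 91 94 97 76 43 39 39 39 50 59 57 53 56 77 74
 48 40 40 42 56 62 63 65]
160 [93 93 92 90 89 89 91 93 95 96 97 96 76 43 39 39 39 63 88 90 83 87 83 59
 39 39 40 43 56 65 66 66]
161 [93 94 95 96 93 92 91 94 94 96 95 95 74 42 39 39 39 50 80 97 94 89 68 42
 39 40 40 43 54 62 62 63]
162 [94 96 98 97 95 94 94 94 95 95 95 95 73 41 39 38 39 38 44 54 60 53 43 39
 39 40 40 42 54 59 60 60]
163 [96 96 96 95 95 96 96 97 97 98 98 97 75 42 40 39 38 39 39 39 40 39 39 40
 39 39 39 44 55 59 59 60]
```

At the tip only the pads remain, about 16 mm across and ending at v≈155 as now predicted. The finger backs stop about 12 mm higher, clear of the bar. I'll drop the last 6 mm and push toward the robot.

```bash
python3 drive.py '[0,0,0.003,0,0,0.001,0,0.006,0,0,0.001,-0.005,0.006,0,0,0.001,-0.01,0.006,0,0,0.001,-0.015,0.006,0,0]'
```

```text
time: 10.25
ee_pos: [0.5498, -0.1324, 0.0801]
tcp_rot: [-180.0, 0.0, 94.6]
wrist_force: [0.2, -0.3, 0.0]
opening: 0.0001
grasp_force: 0.0
```

```bash
python3 drive.py '[0,-0.004,0,0,0,0,-0.008,0,0,0,0,-0.012,0,0,0,0.001,-0.016,0,0,0,0.002,-0.02,0,0,0]'
```

```text
time: 10.67
ee_pos: [0.5312, -0.1325, 0.0806]
tcp_rot: [179.8, 0.1, 94.6]
wrist_force: [-2.0, -1.1, 9.4]
opening: -0.0002
grasp_force: 5.1
```

There's an upward force of 9 N at tip height 88.4 mm, so the finger has ridden onto the bar's top. I'll back off, go lower and retry.

```bash
python3 drive.py '[0,0.007,0,0,0,0,0.014,0,0,0,0,0.024,0,0,0,0,0.024,0.001,0,0,0,0.024,0.001,0,0]'; python3 -c "
from h import *
o=monitor.get_obs();print(tool([.55,-.1325,.0785]).round(4))
import cv2
b=cv2.cvtColor(optics.camera('side'),6)
for r in range(150,164):print(r,b[r,236:266])"
```

```text
time: 11.08
ee_pos: [0.5545, -0.1299, 0.0782]
tcp_rot: [-179.9, -0.0, 94.7]
wrist_force: [-0.6, -0.7, -0.6]
opening: 0.0
grasp_force: 0.0
[-0.0022 -0.0047 -0.0003]
150 [94 94 93 87 63 49 85 81 73 93 74 42 43 41 44 43 44 44 46 45 46 48 49 50
 51 51 51 52 55 57]
151 [94 93 92 86 63 48 84 81 73 92 74 42 40 39 39 40 39 40 40 41 39 45 60 63
 58 56 56 55 54 53]
152 [ 93  91  91  86  62  47  84  81  73  93  74  41  44  46  47  47  47  47
  47  47  48  58  99 120 130 141 143 143 145 146]
153 [ 90  89  90  88  65  49  85  81  73  93  75  42  47  53  53  56  59  59
  60  59  59  67 123 164 185 196 201 209 223 231]
154 [ 88  88  90  94  75  56  86  80  73  91  72  42  41  39  39  48  53  54
  58  63  61  68 110 147 145 122 134 174 224 241]
155 [ 87  89  90  91  84  79  93  81  73  88  68  42  39  39  38  39  46  51
  70  85  83  72  68  69  60  56  77 181 231 238]
156 [ 89  89  90  90  91  94  96  76  68  85  69  46  46  53  57  49  69  84
  96 109 108  90  71  68  71  73  82 176 219 217]
157 [ 89  88  88  89  90  91  81  58  53  58  49  54  54  68  75  60  83 104
 107 106 101  80  64  70  77  82  82  80  80  78]
158 [ 86  85  86  89  90  91  71  42  38  37  38  46  46  48  48  44  74 100
 106 100  80  53  55  64  68  71  71  72  73  74]
159 [87 87 89 91 94 97 75 42 39 38 38 54 62 55 51 53 79 96 92 74 51 42 54 61
 63 63 68 70 71 71]
160 [91 92 94 97 96 96 75 42 38 38 39 65 88 86 82 82 89 78 50 39 40 42 57 64
 65 66 72 72 70 71]
161 [91 93 94 96 95 94 73 42 37 38 39 51 80 91 92 89 73 48 39 39 39 42 55 61
 62 62 71 79 71 71]
162 [93 94 94 95 95 95 73 41 38 39 39 39 44 54 58 50 39 39 39 39 38 42 53 59
 59 59 69 77 71 69]
163 [95 97 97 98 98 97 74 41 38 38 38 39 38 37 38 39 38 39 38 39 39 43 54 59
 59 59 64 70 66 68]
```

```bash
python3 drive.py '[0,-0.005,0.0004,0,0,0,-0.01,0.0004,0,0,0,-0.014,0.0004,0,0,0,-0.018,0.0004,0,0,0,-0.022,0.0004,0,0]'
```

```text
time: 11.55
ee_pos: [0.5328, -0.1322, 0.0791]
tcp_rot: [179.9, 0.0, 94.6]
wrist_force: [6.3, -2.4, -1.7]
opening: -0.0
grasp_force: 2.9
```

Now there's a clean side push (6 N in x, nothing upward). Continuing.

```bash
python3 drive.py '[0,-0.003,0.0005,0,0,0,-0.006,0.0005,0,0,0.001,-0.009,0.0005,0,0,0.001,-0.012,0.0005,0,0,0.002,-0.015,0.0005,0,0]'
```

```text
time: 11.97
ee_pos: [0.5174, -0.1315, 0.0788]
tcp_rot: [179.9, 0.1, 94.6]
wrist_force: [3.6, -1.2, 3.8]
opening: -0.0002
grasp_force: 2.1
```

```bash
python3 drive.py '[0,-0.002,0,0,0,0.001,-0.003,0,0,0,0.002,-0.003,0,0,0,0.003,-0.003,0,0,0,0.003,-0.003,0,0,0]'
python3 -c "
from h import *
import cv2
s=cv2.imread('pics/side0.png')
b=optics.camera('side');cv2.imwrite('pics/s5.png',b);b=cv2.cvtColor(b,6)
for n,p in(('piv',[.5306,-.1077,.089]),('tipclosed',[.4968,-.111,.089])):print(n,proj('side',np.array(p)))
for r in range(146,166):print(r,b[r,240:270])"
```

```text
time: 12.38
ee_pos: [0.5133, -0.1282, 0.0776]
tcp_rot: [-179.9, -0.0, 94.6]
wrist_force: [-1.4, -2.6, 0.5]
opening: -0.0002
grasp_force: 1.1
piv [249.9941904  158.69176299]
tipclosed [260.22276364 159.10259034]
146 [ 90  92  94  86  64  54  50  42  40  39  41  40  41  40  40  40 163 154
  39  40  40  40  40  41  40  41  56 167 240 249]
147 [ 92  94  95  86  59  46  50  44  40  44  45  43  42  40  40  40  38  39
  40  40  41  40  42  42  41  43  72 204 240 238]
148 [92 93 94 82 54 37 37 37 37 45 49 45 41 40 40 42 40 42 43 40 41 45 49 50
 48 49 56 57 58 57]
149 [94 94 94 81 53 37 37 37 37 37 36 37 39 41 51 61 54 61 59 43 43 51 56 56
 57 58 57 59 58 59]
150 [95 95 96 79 49 38 37 39 37 37 38 38 39 41 68 84 69 83 80 46 43 47 49 49
 53 54 54 54 55 56]
151 [ 96  98 100  77  43  36  37  37  37  37  37  36  39  40  68  85  69  83
  80  48  49  55  54  52  52  50  45  41  42  42]
152 [ 96  97  99  78  43  36  37  37  36  37  37  36  38  41  72  88  71  85
  81  47  90 130 142 143 144 145 141 135 132 131]
153 [ 95  97  98  75  41  36  36  37  36  36  36  37  39  40  81  91  74  88
  79  45 108 
[... 650 characters left out ...]
57  50  46  50  78 102 107 106 106 106
 103  95  76  62  66  69  69  70  65  60  66  72]
160 [ 95  96  74  41  36  37  36  60  84  84  79  84  98 107 107 107 106 106
 106 105  84  62  70  70  68  70  69  70  85  99]
161 [95 93 72 41 36 36 37 48 76 92 95 95 95 95 95 95 95 95 97 92 75 60 71 77
 70 69 76 68 71 87]
162 [94 94 71 40 37 35 36 36 41 46 47 47 46 46 47 48 48 49 60 61 56 57 68 76
 69 67 71 66 66 75]
163 [97 97 73 40 37 36 36 36 37 36 36 37 36 37 36 36 36 42 49 52 55 57 62 69
 65 67 64 56 60 66]
164 [97 96 74 40 35 36 36 37 36 37 36 37 36 36 36 36 36 42 53 58 59 59 58 58
 61 63 66 64 58 57]
165 [96 94 72 40 37 35 36 38 37 38 36 36 37 35 38 46 51 56 64 68 64 64 67 68
 68 70 72 67 64 60]
```

The bar now lies along row 160 from u≈248 to its tip at u≈260, where a closed bar should be. I'll nudge it on until the stop is felt.

```bash
python3 drive.py '[0.0007,0,0,0,0,0.0014,0,0,0,0,0.0014,0,0,0,0]'
```

```text
time: 12.68
ee_pos: [0.5133, -0.1275, 0.0777]
tcp_rot: [-179.9, 0.1, 94.6]
wrist_force: [-2.8, -6.3, -1.7]
opening: 0.0001
grasp_force: 3.0
```

The stop is felt (6 N). Backing off sideways, lifting and moving to the left clamp: pivot (0.514, 0.037), finger start (0.542, 0.015).

```bash
python3 drive.py '[-0.005,0,0,0,0,-0.01,0,0,0,0,-0.01,0,-0.025,0,0,-0.01,0.01,-0.06,0,0,0.01,0.02,-0.06,0,0]'
python3 drive.py '[0.035,0.005,0,0,0,0.07,0.01,0,0,0,0.105,0.015,0,0,0,0.125,0.015,0,0,0,0.125,0.015,0,0,0]'
python3 -c "
from h import *
o=monitor.get_obs();print(tool([.5425,.0148,.0782]).round(4))"
```

```text
time: 13.1
ee_pos: [0.5354, -0.1177, 0.1442]
tcp_rot: [179.6, 0.1, 94.5]
wrist_force: [0.8, 0.1, 1.3]
opening: -0.0
grasp_force: 0.0
time: 13.52
ee_pos: [0.5379, 0.0139, 0.1381]
tcp_rot: [180.0, -0.1, 94.8]
wrist_force: [0.2, -0.3, 0.2]
opening: 0.0
grasp_force: 0.0
[0.0004 0.0047 0.0599]
```

```bash
python3 drive.py '[0,0.005,0,0,0,0,0.005,0.025,0,0,0,0.005,0.05,0,0,0,0.005,0.055,0,0,0,0.005,0.057,0,0]'; python3 drive.py '[0,0,0,0,0,0,0,0,0,0]'
```

```text
time: 13.93
ee_pos: [0.5421, 0.01, 0.0797]
tcp_rot: [-179.8, -0.0, 94.6]
wrist_force: [-0.4, -0.0, 0.4]
opening: -0.0003
grasp_force: 0.0
time: 14.1
ee_pos: [0.5436, 0.0104, 0.0825]
tcp_rot: [179.9, 0.0, 94.6]
wrist_force: [-0.8, 1.3, -0.2]
opening: 0.0002
grasp_force: 0.0
```

```bash
python3 drive.py '[0.002,0,0.002,0,0,0.004,0,0.004,0,0,0.004,0,0.004,0,0,0.004,0,0.004,0,0]'
```

```text
time: 14.43
ee_pos: [0.5426, 0.015, 0.0773]
tcp_rot: [180.0, 0.0, 94.6]
wrist_force: [0.8, -0.2, -0.3]
opening: 0.0
grasp_force: 0.0
```

```bash
python3 drive.py '[0,-0.004,-0.0006,0,0,0,-0.008,-0.0006,0,0,0,-0.012,-0.0006,0,0,0,-0.016,-0.0006,0,0,0,-0.02,-0.0006,0,0]'
```

```text
time: 14.85
ee_pos: [0.5238, 0.0129, 0.0782]
tcp_rot: [179.8, 0.1, 94.6]
wrist_force: [11.1, -1.7, -3.0]
opening: 0.0001
grasp_force: 5.5
```

```bash
python3 drive.py '[0,-0.003,0,0,0,0,-0.006,0,0,0,0,-0.009,0,0,0,0,-0.012,0,0,0,0,-0.015,0,0,0]'
```

```text
time: 15.27
ee_pos: [0.5082, 0.0116, 0.0782]
tcp_rot: [179.9, 0.1, 94.6]
wrist_force: [3.8, -2.3, -0.7]
opening: 0.0002
grasp_force: 1.6
```

```bash
python3 drive.py '[0,-0.003,0,0,0,0.001,-0.006,0,0,0,0.001,-0.009,0,0,0,0.002,-0.011,0,0,0,0.003,-0.011,0,0,0]'; python3 drive.py '[0.001,0,0,0,0,0.002,0,0,0,0,0.002,0,0,0,0]'
```

```text
time: 15.68
ee_pos: [0.4957, 0.0141, 0.0776]
tcp_rot: [-180.0, 0.0, 94.6]
wrist_force: [-1.0, -2.8, -0.2]
opening: 0.0001
grasp_force: 1.2
time: 15.93
ee_pos: [0.4958, 0.0162, 0.0774]
tcp_rot: [-179.9, 0.0, 94.6]
wrist_force: [-1.2, -2.4, 0.1]
opening: -0.0001
grasp_force: 1.2
```

```bash
python3 drive.py '[0.0007,0,0,0,0,0.0014,0,0,0,0,0.0014,0,0,0,0]'
```

```text
time: 16.18
ee_pos: [0.4958, 0.0166, 0.0774]
tcp_rot: [-179.9, 0.1, 94.6]
wrist_force: [-2.6, -8.5, -0.1]
opening: 0.0002
grasp_force: 4.0
```

Left stop felt too (8.5 N). Backing off, lifting, then checking both clamps on the way to the green key at (0.438, 0.295).

```bash
python3 drive.py '[-0.005,0,0,0,0,-0.01,0,0,0,0,-0.01,0,-0.025,0,0,-0.01,0,-0.06,0,0,0.01,0,-0.09,0,0]'
python3 drive.py '[0.04,0,0,0,0,0.08,0,0,0,0,0.12,-0.01,0,0,0,0.16,-0.02,0,0,0,0.2,-0.03,0,0,0]'
python3 drive.py '[0.035,-0.005,0,0,0,0.07,-0.005,0,0,0,0.072,-0.005,0,0,0,0.072,-0.005,0,0,0]'
python3 - <<'E'
from h import *
import cv2
o=monitor.get_obs();print(o['ee_pos'],tool([.4377,.2952,.085]).round(4))
t=optics.camera('top');cv2.imwrite('pics/top6.png',t);g=cv2.cvtColor(t,6)
print('Lclosed',[proj('top',np.array(p)).round(1) for p in([.514,.0367,.089],[.4802,.0335,.089])],'R',[proj('top',np.array(p)).round(1) for p in([.5306,-.1077,.089],[.4968,-.111,.089])])
print('L cols 255-270');
for r in range(182,204):print(r,g[r,255:270],'|',g[r,299:314])
E
```

```text
time: 16.6
ee_pos: [0.4954, 0.0258, 0.1689]
tcp_rot: [-180.0, -0.0, 94.5]
wrist_force: [0.7, 0.3, 0.6]
opening: -0.0
grasp_force: 0.0
time: 17.02
ee_pos: [0.4488, 0.2262, 0.1679]
tcp_rot: [180.0, -0.1, 94.6]
wrist_force: [1.8, 0.2, 0.0]
opening: 0.0
grasp_force: 0.0
time: 17.35
ee_pos: [0.4381, 0.2975, 0.1673]
tcp_rot: [-180.0, -0.0, 94.8]
wrist_force: [-1.2, -0.8, -0.1]
opening: -0.0
grasp_force: 0.0
[0.43808709 0.29753028 0.16730762] [-0.0023 -0.0005  0.0823]
Lclosed [array([261. , 189.6]), array([262. , 199.9])] R [array([305.1, 184.6]), array([306.2, 194.9])]
L cols 255-270
182 [80 84 84 74 70 82 88 90 93 59 52 26 34 57 38] | [ 42  43  37  30  43 202  99 109 106  39  37  20 223 255 180]
183 [ 55  58  41  25  28  23  23  17  31  20  24  84 143  25  42] | [ 36  42  37  24 169 255  94 104 209  42  33  40 189 255 102]
184 [ 24  23  31  39  36  41  36  41  32  40  29 193 255 130  36] | [ 42  43  39  21 247  34 134 139 169  35  31  35  26  31  20]
185 [ 45  43  30  40  40  39  35  35  41  34   8 208 255 208  47] | [ 42  43  33  21 120  15 143 143  85  44  36  36  38  36  42]
186 [ 47  
[... 1629 characters left out ...]
5 125 120 115  72 220 183 105  90 153 177 173 114]
199 [ 44  43  25  68 176 105 255 251 161 236 129 117 126 130 125] | [165 223 184 130 123 123 101 152 154  45  91 132 161 210 131]
200 [ 45  35  24 101 155 137 138 194 210 116 114 119 120 115 118] | [127 172 158 154 139 122  82 103 132  98 108 115  40 191 117]
201 [ 43  42  24  62 126 125 122 115 105 107 118 133 145 106 157] | [118 126 124 217 188 138  32 210 201 161  74  79  70 205  99]
202 [ 42  39  35  65 123 117 120 140 131 122 164 179 179 120 202] | [126 125 114 214 202 169  87 156 126 172  73  66  52 225 241]
203 [ 41  38  33  62 119 113 114 181 171 139 220 180 164 150 140] | [ 73  69  98 114 120 173 152 133 118 131 120 162 152 245 255]
```

Both bars now point straight at the robot: left tip at (262,199), right at (306,194), exactly the closed predictions. Descending onto the green key; its cap should be met at reported z = 0.064.

```bash
python3 drive.py '[-0.002,0,0.03,0,0,-0.002,0,0.06,0,0,-0.002,0,0.08,0,0,-0.002,0,0.088,0,0,-0.002,0,0.088,0,0]'; python3 drive.py '[0,0,0,0,0,0,0,0,0,0]'
```

```text
time: 17.82
ee_pos: [0.4382, 0.2921, 0.078]
tcp_rot: [-179.8, 0.1, 94.5]
wrist_force: [0.2, -0.9, -0.4]
opening: -0.0
grasp_force: 0.0
time: 17.98
ee_pos: [0.4396, 0.2938, 0.0815]
tcp_rot: [179.9, -0.1, 94.6]
wrist_force: [-0.8, 1.2, 0.9]
opening: 0.0003
grasp_force: 0.0
```

```bash
python3 drive.py '[0.001,-0.001,0.005,0,0,0.001,-0.001,0.01,0,0,0.001,-0.001,0.014,0,0,0.001,-0.001,0.016,0,0,0.001,-0.001,0.016,0,0]'
```

```text
time: 18.4
ee_pos: [0.4375, 0.2947, 0.0633]
tcp_rot: [-180.0, 0.0, 94.6]
wrist_force: [-0.0, -0.2, 1.6]
opening: 0.0
grasp_force: 0.9
```

```bash
python3 drive.py '[0,0,0.001,0,0,0,0,0.002,0,0,0,0,0.003,0,0,0,0,0.004,0,0,0,0,0.004,0,0]'
```

```text
time: 18.82
ee_pos: [0.4376, 0.2947, 0.0597]
tcp_rot: [-180.0, -0.0, 94.6]
wrist_force: [-2.9, -0.2, 3.2]
opening: 0.0002
grasp_force: 1.8
```

```bash
python3 drive.py '[0,0,0.0005,0,0,0,0,0.001,0,0,0,0,0.0015,0,0,0,0,0.0015,0,0]'
```

```text
time: 19.15
ee_pos: [0.4376, 0.2948, 0.0592]
tcp_rot: [180.0, -0.0, 94.6]
wrist_force: [-4.3, -1.5, 9.6]
opening: 0.0001
grasp_force: 5.1
```

The force has risen to 9.6 N at 5 mm of travel, so the key is on its stop. Releasing and withdrawing.

```bash
python3 drive.py '[0,0,0,0,0,0,0,-0.006,0,0,0,0,-0.015,0,0,0,0,-0.05,0,0,0,0,-0.09,0,0]'; python3 drive.py '[0,0,-0.03,0,0,0,0,-0.03,0,0,0,0,-0.03,0,0,0,0,-0.03,0,0]'
python3 - <<'E'
from h import *
import cv2
b=optics.camera('side');s=cv2.imread('pics/side0.png')
d=np.abs(b[:340,150:330].astype(int)-s[:340,150:330]).max(2)>60
# keys compare (side)
for n,c in(('red',(228,247)),('blue',(246,255)),('green',(264,261))):
    print(n,d[c[1]-6:c[1]+7,c[0]-157:c[0]-142].sum())
g=optics.camera('top');t=cv2.imread('pics/top0.png');print('board diff',(np.abs(g[200:255,262:325].astype(int)-t[200:255,262:325]).max(2)>80).mean())
print(monitor.get_obs()['ee_pos'],monitor.get_obs()['qd'].round(2))
E
```

```text
time: 19.57
ee_pos: [0.4364, 0.2938, 0.1472]
tcp_rot: [-179.8, 0.1, 94.6]
wrist_force: [0.6, 1.3, 1.2]
opening: -0.0002
grasp_force: 0.0
time: 19.9
ee_pos: [0.4376, 0.2946, 0.1779]
tcp_rot: [-180.0, 0.0, 94.6]
wrist_force: [0.6, 0.4, -0.1]
opening: -0.0001
grasp_force: 0.0
red 106
blue 178
green 172
board diff 0.0005772005772005772
[0.43719541 0.29434563 0.1768869 ] [ 0.08  0.14 -0.27  0.12  0.06 -0.  ]
```

The board image is unchanged, and the arm is clear and at rest. The gripper and its shadow cover the keys in the side view, but the forces showed the key release.

```bash
python3 -c "
from workcell import bot, optics, monitor, workorder
print(workorder.job_done())"
```

```text
the job is handed in; nothing more can be done
None
```

I swung both clamps closed to their stops, pressed the green key to its full 5 mm and released it, withdrew the arm and handed the job in at about 20 s; no verdict came back, the gripper hid the keys in the last side picture, and my fingertip-height check pressed an empty patch of bench with up to 43 N at the wrist.

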